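# Snap the take-up spindle into the cup sealer and pump the film lever

### The arm

A 6-joint arm with a two-finger parallel gripper is mounted at the origin on the work surface. World frame = base frame: x ahead of the robot, y to its left, z up, the work surface at z = 0. Lengths are in m, angles in rad, forces in N, time in s.
With the tool pointing down it reaches from about 0.3 to 0.775 m from the base axis. Payload 14.6 kg.
Tool frame: the origin (TCP) lies at the very end of the fingers, on their centre line; the grasp point (between the pads) lies 19 mm behind it; z points along the fingers, y is the line along which they close (so a half turn about z gives the same grasp; the last joint's range is limited). The gripper opens to 94 mm and grips with 3 to 60 N. Pads are 16 mm wide; open, the fingers measure 119 mm over their backs; the gripper's body (75 mm by 177 mm) begins 78 mm behind the grasp point.
Start: joints at [-1.342, 0.3, 1.521, -0, 1.321, -0.067], TCP at [0.16, -0.526, 0.205] pointing down, gripper open.
Joint ranges: [-3.03, 3.03], [-0.79, 2.21], [0.23, 2.52], [-1.04, 4.18], [0, 3.07], [-2.55, 2.55]. Speed limits (rad/s): [2.22, 2.22, 2.57, 3.14, 3.14, 3.14].

### API

Orientations are given as [roll, pitch, yaw] about the fixed x, y, z axes, in that order (R = Rz(yaw) Ry(pitch) Rx(roll)).
In Python, from station import ctrl gives the robot as it stands. The module is installed in compiled form; this text tells all that it offers.
- The arm moves only by the tool step_arm, never from a script. Its argument "deltas" is a list of rows, each an object with "dp": the shift along the tool's x, y, z scaled (see below), a list of three; "twist": the turn about the tool's z scaled (see below). In form: [{"dp": [tx, ty, tz], "twist": twist}, ...]. A call has 1 to 12 rows; each row shifts and turns the commanded pose from where the row before left it, along the tool's axes as they then stand; what a row does not reach is not made up. The controller multiplies each number of a shift by 0.04 m and each number of a turn by 4 degrees. A row lasts 1/10 s, in which the tool goes at most 50 mm and 8.59 degrees, less where a joint would pass 70% of its speed; a pose out of reach is approached as far as the arm can. A call with a number of a shift or a turn outside -1 to 1 is refused whole. A call with a gripper value outside its range is refused whole. "gripper" is the opening, from -1 (shut) to 1 (fully open), set as the call begins (left out, the last holds). The fingers move at their own pace and stop on an object; "squeeze" is the grip in N (left out, the last holds). Time passes only in rows, so rows that do not move let the fingers close. It gives the time, the measured TCP pose, the force, the opening and the grip force at its end, in the units of the state.
- ctrl.get_obs(): the state, without advancing time (a new reading comes with each control period).
- ctrl.camera(name): name is "side" or "top"; returns (picture, depth): 420x560x3 uint8, red, green, blue; 420x560 float32, m along the optical axis (not along the pixel's ray), 0 where there is no reading.
- ctrl.get_calibration(name): a dict with "fx", "fy", "cx", "cy" (pixels), "world_to_cam" (4x4, takes a point from world to camera coordinates). Camera axes: x right, y down, z forward; pixel columns grow to the right and rows downward; lengths in m; the calibration is good to about 2 mm. A picture is of the moment at which its call begins. get_calibration takes no time and is no camera call.
- ctrl.hand_in(): hands the job in; it is judged then, once.
Trained networks look in the newest picture that a camera, given by its name, has taken for a name from the list of things; names that differ only in an ending like _2 or _b are one class to them, and where a whole thing is asked for, a point or a joint stands for the part that bears it (a point fixed in the world has none). Each returns a list of dicts, best first, with "conf" (0 to 1); they miss things now and then, are a little off and sometimes report something else, mostly with a low value. They report only what shows in the picture. A call takes as long as a camera call. They do not tell look-alikes from the thing itself.
- ctrl.spot_in(camera, label): "rect" ([left, top, right, bottom] as shares, 0 to 1, of the picture: columns of its width, rows of its height, round what is visible of it).
- ctrl.cut_out(camera, label): "pixels" (420x560 bool, what is visible of it) and "rect" ([left, top, right, bottom] as shares, 0 to 1, of the picture: columns of its width, rows of its height, round what is visible of it).
The state is a dict: "time_s": time; "qpos": joint angles; "joint_vel": joint speeds; "tau": joint torques, N m; "ee_pos": TCP position; "eef_rot": TCP orientation; "force": force on the tool from outside, world axes, zero at the start; "moment": the same for the moment, N m; "grip_width": finger opening in m; "grip_force": force on a finger pad.
Only numpy, scipy, OpenCV 4.12 (cv2) and the standard library are available. Lean on these libraries where they do the work, as an engineer would, in place of code of your own. Each camera call takes 0.05 s, during which the arm holds its last target. There are 200 camera calls.

### The job

Pick up the loose take-up spindle from the counter and push it down past the sprung jaw of the cup sealer's leaning fork clip until it sits fully home in both forks, its square hub between them, with the jaw snapped shut over it. Then pump the sealer's sprung film lever through at least three full strokes, each down to its stop and fully back up, and leave the spindle seated. Do not disturb the jar lid, the sauce cup or the syrup jar.

Things in the scene. Friction and masses are not known exactly. Their poses are not given: they have to be found in the camera images.
- spindle: Loose metal take-up spindle, 172 mm long, 0.25 kg: square aluminium hub 26 x 26 x 60 mm in the middle, a round steel journal of 18 mm diameter, 56 mm long, on each end. Origin at its centre, y along it. It lies on a flat of the hub, centre 13 mm above the counter. It may go into the clip either way round and at any turn about its long axis.
- sealer: Fixed dark steel cup sealer. Origin on the counter; x to its rear (away from the robot), y to its left, z up. Housing x = -120 to 170, y = -130 to 130 mm, top (deck) at z = 110 mm; the clip stands on the deck. Side panels 8 mm thick at y = +-109 mm (x = -2 to 72) rise to z = 280 mm. A head 70 mm high, 200 mm wide stands on the deck from x = 100 mm back.
- guide_bar (a point): Middle of the sealer's guide bar, 16 mm diameter, along the sealer's y between the side panels, at x = 30, z = 275 mm of the sealer: above and behind the clip, in the way of an upright gripper there.
- clip: Aluminium fork clip fixed on the sealer. Origin: where the spindle's centre is when home. y = spindle's axis; z = out of the slots, leaning 35 degrees from vertical to the sealer's front: push in along -z; x = across the slots, rearwards and up. Forks 8 mm thick at y = +-54 mm; slots 20 mm wide, floor at z = -9; front tine to z = 29, then flares to x = -24, z = 43 mm.
- clip_gap (a point): Point between the two forks, 30 mm out of the slots from the clip's origin (clip z = 30 mm). Room for fingers: 81 mm along y between the jaw strips, free down to clip z = -45 mm but for the jaw's shaft (8 mm diameter, at clip x = 21, z = -32 mm). A spindle shifted up to 10 mm along y still fits, its hub between the strips.
- jaw (a joint): Sprung hinged steel jaw of the clip: two bent strips 7 mm wide at clip y = +-44 mm, on one shaft. 0 = shut, 0.5 = swung fully rearwards. Shut, each has a steep ramp from clip x = 21, z = 49 down to a nose at x = 5, z = 13 mm over the slot. Journals pushed in along -z swing it back about 0.1 rad against 10 to 15 N in all; it then springs shut by itself.
- lever (a joint): Sprung film lever on the sealer's left side. 0 = up (rest, 38 degrees above level, pointing to the front), 0.6 rad = pressed down to its stop; springs back by itself. About 3 N at the handle to start and 8 N at the stop. A full stroke goes past 0.53 and back below 0.07 rad.
- lever_grip (a point): Centre of the lever's handle, a black cross bar of 20 mm diameter and 60 mm length parallel to the sealer's y axis, at the end of the lever, 150 mm from the pivot. It moves with the lever; press it down from above.
- lever_pivot (a point): The lever's pivot, on the sealer's left side at x = -20, y = 172, z = 120 mm of the sealer's frame; its axis is the sealer's y. Pressing swings the handle down and towards the front, in an arc.
- jar_lid: Loose orange plastic jar lid lying flat, 90 mm diameter, 17 mm high. Origin at the centre of its underside. Leave it alone.
- sauce_cup: Loose small white cup, 68 mm diameter, 50 mm high. Origin at the centre of its underside. Leave it alone.
- syrup_jar: Loose amber jar with a yellow cap, 76 mm diameter, 120 mm high. Origin at the centre of its underside. Leave it alone.
There are look-alikes about, which are no part of the job. There is more than one size of the spindle; the one meant has the size given above.

How it is judged:
On the way, in this order (a step that is already met when the one before it is completed fails the run):
1. the spindle is home in both forks with the jaw sprung shut over it (x of spindle in the frame of clip between -0.005 and 0.005 m and z of spindle in the frame of clip between -0.005 and 0.005 m and y of spindle in the frame of clip between -0.014 and 0.014 m and angle between the y axis of spindle and the y axis of clip, either way round below 0.09 rad and value of joint jaw below 0.06 rad), for 0.2 s.
2. first stroke: lever pressed down to its stop (value of joint lever above 0.53 rad).
3. first stroke: lever back up (value of joint lever below 0.07 rad).
4. second stroke: lever pressed down to its stop (value of joint lever above 0.53 rad).
5. second stroke: lever back up (value of joint lever below 0.07 rad).
6. third stroke: lever pressed down to its stop (value of joint lever above 0.53 rad).
7. third stroke: lever back up (value of joint lever below 0.07 rad).
At the end, for the whole second after the job is handed in: The spindle rests in both forks: centre within 5 mm of the clip's origin across and along the slots and within 14 mm along the spindle, its axis within 5 degrees of the clip's; the jaw is shut (below 0.06 rad), the lever is back up (below 0.07 rad) after at least three strokes past 0.53 rad (all of step 1 and value of joint lever below 0.07 rad and linear speed of spindle below 0.02 m/s); the robot touches nothing.
It fails at once if the jar lid is moved more than 30 mm (distance of jar_lid from where it was at the start of the episode above 0.03 m).
It fails at once if the sauce cup is moved more than 30 mm (distance of sauce_cup from where it was at the start of the episode above 0.03 m).
It fails at once if the syrup jar is moved more than 30 mm (distance of syrup_jar from where it was at the start of the episode above 0.03 m).
It also fails if it takes over 61 s, if anything falls off the work surface, if the arm or the gripper's body presses on something with over 40 N, if the wrist force passes 120 N, or if a joint passes its speed limit or range.

## Working session

There is one attempt and no reset: what is moved stays moved. The work goes in short steps, Python scripts to look and compute and a tool call to move; the robot and the scene stay as the last step left them, time stands still between calls to the robot, and variables do not carry over. Pictures are saved under pics/ and viewed, at most 10 in all, crops included, and the job is handed in when it is done.

Besides the shell and the picture viewer there is one more tool, called as name([rows], argument=value, ...), one row to a line, values as JSON. step_arm: Moves the arm, as the interface text tells. Its arguments: {"type":"object","properties":{"deltas":{"type":"array"},"gripper":{"type":"number"},"squeeze":{"type":"number"}},"required":["deltas"]}

```bash
mkdir -p pics
cat > h.py <<'E'
import numpy as np,cv2
from station import ctrl
def shot(c,name=None):
    im,d=ctrl.camera(c)
    if name: cv2.imwrite(f'pics/{name}.png',im[:,:,::-1])
    return im,d
def pts(c,d,mask):
    K=ctrl.get_calibration(c);T=np.linalg.inv(np.array(K['world_to_cam']))
    v,u=np.nonzero(mask&(d>0));z=d[v,u]
    P=np.c_[(u-K['cx'])/K['fx']*z,(v-K['cy'])/K['fy']*z,z]
    return P@T[:3,:3].T+T[:3,3],u,v
def proj(c,P):
    K=ctrl.get_calibration(c);T=np.array(K['world_to_cam'])
    p=T[:3,:3]@np.array(P)+T[:3,3]
    return K['fx']*p[0]/p[2]+K['cx'],K['fy']*p[1]/p[2]+K['cy']
E
python3 - <<'E'
from h import *
np.set_printoptions(precision=4,suppress=True)
for c in('side','top'):
    im,d=shot(c,c+'0')
    np.savez(f'{c}0.npz',im=im,d=d)
    K=ctrl.get_calibration(c);T=np.linalg.inv(np.array(K['world_to_cam']));print(c,K['fx'],'cam pos',T[:3,3],'fwd',T[:3,2])
    for l in['spindle','sealer','clip','guide_bar','lever_grip','jar_lid','sauce_cup','syrup_jar']:
        for r in ctrl.cut_out(c,l)[:4]:
            P,u,v=pts(c,d,r['pixels'])
            if len(P)<5: continue
            print(l,round(r['conf'],2),'px',u.min(),u.max(),v.min(),v.max(),'med',np.median(P,0),'lo',np.percentile(P,3,0),'hi',np.percentile(P,97,0))
E
```

```text
side 446.25818206932956 cam pos [ 0.2182 -0.9738  1.1078] fwd [ 0.2348  0.6691 -0.7051]
spindle 0.62 px 334 357 336 383 med [ 0.558  -0.5195  0.0178] lo [ 0.5498 -0.5779  0.007 ] hi [ 0.5675 -0.4558  0.024 ]
spindle 0.61 px 267 309 297 344 med [ 0.4542 -0.3713  0.0223] lo [ 0.426  -0.4401  0.0018] hi [ 0.4838 -0.2882  0.0299]
spindle 0.56 px 228 279 346 419 med [ 0.3137 -0.5175  0.0328] lo [ 0.2856 -0.5988  0.0129] hi [ 0.3422 -0.4089  0.0406]
clip 0.66 px 271 309 144 185 med [0.632  0.0522 0.1698] lo [0.5826 0.0372 0.1191] hi [0.6669 0.154  0.2245]
clip 0.64 px 235 357 114 229 med [0.6557 0.0366 0.1129] lo [ 0.5204 -0.0366  0.0312] hi [0.8054 0.2377 0.2789]
guide_bar 0.87 px 234 358 113 229 med [0.655  0.0375 0.1129] lo [ 0.519  -0.0366  0.0293] hi [0.8057 0.2379 0.2792]
lever_grip 0.65 px 235 273 127 146 med [0.5217 0.2589 0.1938] lo [0.4838 0.228  0.0021] hi [0.6093 0.5093 0.2246]
jar_lid 0.9 px 246 275 270 297 med [ 0.4204 -0.2242  0.0175] lo [ 0.382  -0.2611  0.0023] hi [ 0.4605 -0.179   0.0221]
sauce_cup 0.58 px 327 345 232 256 med [ 0.6882 -0.1517  0.0293] lo [ 0.6558 -0.1939 
[... 715 characters left out ...]
4]
clip 0.76 px 181 229 158 194 med [0.6359 0.0948 0.1765] lo [0.5778 0.0408 0.1067] hi [0.6715 0.1649 0.232 ]
guide_bar 0.83 px 125 257 103 223 med [0.6574 0.1092 0.1119] lo [ 0.5226 -0.0205  0.0666] hi [0.8079 0.2617 0.2803]
lever_grip 0.75 px 126 150 177 224 med [0.5249 0.265  0.1918] lo [ 0.4876  0.2341 -0.0014] hi [0.6209 0.3202 0.2239]
sauce_cup 0.57 px 289 310 153 176 med [ 0.6969 -0.1607  0.0091] lo [ 0.6602 -0.1874 -0.0024] hi [ 0.7183 -0.1327  0.0509]
sauce_cup 0.29 px 181 229 157 193 med [0.6443 0.0979 0.1746] lo [0.5783 0.0409 0.1057] hi [0.6759 0.1672 0.2306]
syrup_jar 0.97 px 349 379 136 167 med [ 0.7171 -0.3392  0.1154] lo [ 0.6918 -0.3739  0.0176] hi [ 0.7547 -0.3104  0.1241]
```

Run:
```python
import cv2
t=cv2.imread('pics/top0.png');s=cv2.imread('pics/side0.png')
a=cv2.resize(t[90:240,110:270],(800,600)[:2] and (640,600),interpolation=cv2.INTER_CUBIC)
cv2.imwrite('pics/crop_top.png',a)
b=cv2.resize(s[100:240,220:370],(640,597),interpolation=cv2.INTER_CUBIC)
cv2.imwrite('pics/crop_side.png',b)
```

```text
(no output)
```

View pics/top0.png

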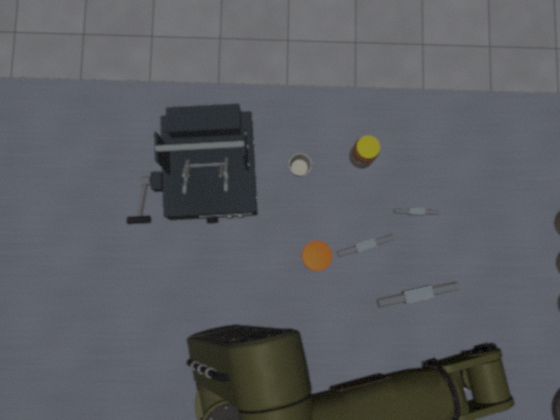

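View pics/crop_side.png

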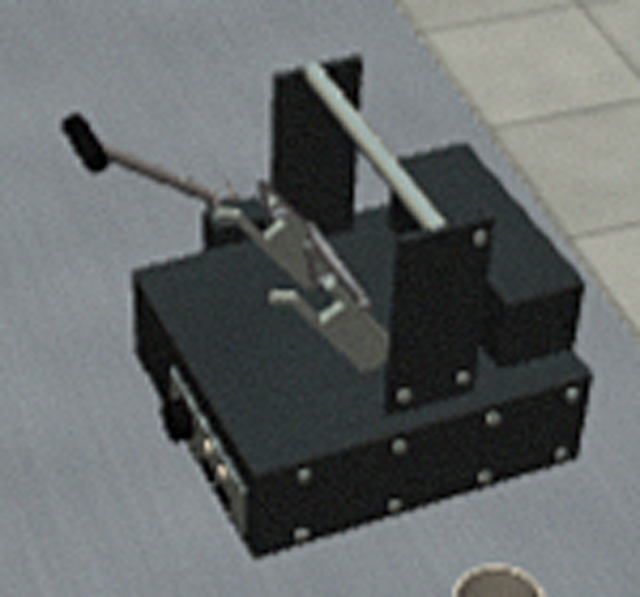

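View pics/crop_top.png

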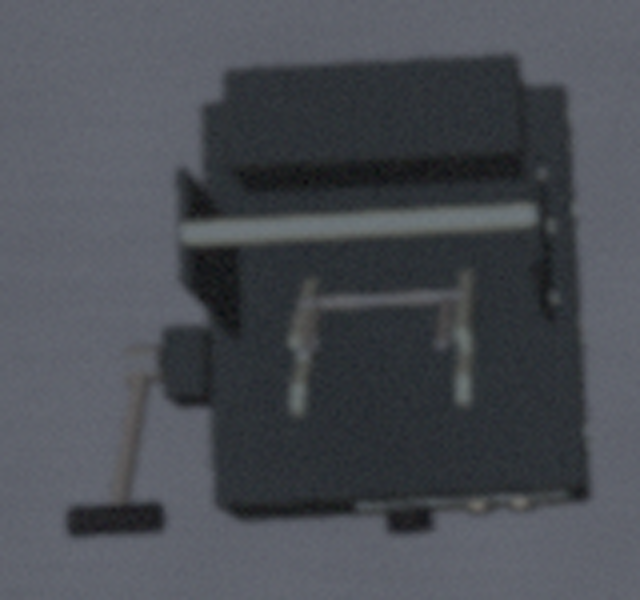

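Run:
```python
from h import *
np.set_printoptions(precision=4,suppress=True)
o=ctrl.get_obs();print(o['time_s'],o['ee_pos'],o['eef_rot'],o['grip_width'])
data={c:np.load(c+'0.npz') for c in('side','top')}
full=np.ones((420,560),bool)
for c in data:
    d=data[c]['d'];P,u,v=pts(c,d,full);uv=np.c_[u,v]
    # guide bar: z>0.262, in region
    box=(P[:,0]>.48)&(P[:,0]<.85)&(P[:,1]>-.1)&(P[:,1]<.35)
    b=box&(P[:,2]>.268);B=P[b]
    print(c,'bar n',len(B),B.min(0),B.max(0))
    # deck
    k=box&(abs(P[:,2]-.11)<.008)&(P[:,1]<.255)
    r=cv2.minAreaRect(P[k][:,:2].astype(np.float32));print('deck rect',r,np.median(P[k][:,2]))
    # spindle
    s=(P[:,0]>.40)&(P[:,0]<.52)&(P[:,1]>-.47)&(P[:,1]<-.27)&(P[:,2]>.009)&(P[:,2]<.035)
    S=P[s];S=S[np.hypot(S[:,0]-.4204,S[:,1]+.2242)>.055]
    m=S[:,:2].mean(0);w,V=np.linalg.eigh(np.cov(S[:,:2].T));a=V[:,1]*np.sign(V[1,1]);t=(S[:,:2]-m)@a;q=(S[:,:2]-m)@V[:,0]
    H=S[S[:,2]>.023];th=(H[:,:2]-m)@a
    print('spindle mean',m,'ax',a,'ext',t.min(),t.max(),'w',q.min(),q.max(),'hub mean',H.mean(0),'hub t',th.min(),th.max(),len(S))
    r=cv2.minAreaRect(S[:,:2].astype(np.float32));print(r); r=cv2.minAreaRect(H[:,:2].astype(np.float32));print('hub',r)
    # lid
    L=P[(np.hypot(P[:,0]-.42,P[:,1]+.22)<.06)&(P[:,2]>.012)&(P[:,2]<.022)];print('lid',L.mean(0),L.min(0),L.max(0))
    hand=P[(np.hypot(P[:,0]-.16,P[:,1]+.526)<.14)&(P[:,2]>.05)&(P[:,2]<.5)]
    if len(hand):
        for z0 in np.arange(.1,.5,.03):
            h=hand[(hand[:,2]>z0)&(hand[:,2]<z0+.03)]
            if len(h)>3: print('hand',round(z0,2),len(h),h.min(0)[:2],h.max(0)[:2])
```

```text
0.9 [ 0.1603 -0.5261  0.2055] [3.1415 0.     0.2958] 0.09384359612213004
side bar n 425 [ 0.633  -0.018   0.2681] [0.726  0.2163 0.2884]
deck rect ((0.6673402786254883, 0.1103142723441124), (0.29090985655784607, 0.2929178774356842), 4.913087368011475) 0.11074037577925167
spindle mean [ 0.4543 -0.3668] ax [-0.3242  0.946 ] ext -0.08128721472680321 0.0911192967583469 w -0.01621551319526517 0.012631905374114781 hub mean [ 0.4543 -0.3628  0.0267] hub t -0.07961248426627784 0.08943842038759231 478
((0.45478224754333496, -0.36151379346847534), (0.028098521754145622, 0.17223644256591797), 17.580934524536133)
hub ((0.4548880159854889, -0.3615122437477112), (0.027866661548614502, 0.16895975172519684), 17.173612594604492)
lid [ 0.4203 -0.221   0.0177] [ 0.3771 -0.2775  0.0123] [ 0.4658 -0.1729  0.022 ]
hand 0.19 14 [ 0.1432 -0.5852] [ 0.1827 -0.4808]
hand 0.22 69 [ 0.1633 -0.5861] [ 0.1837 -0.5769]
hand 0.25 19 [ 0.1655 -0.5861] [ 0.1836 -0.5813]
hand 0.28 56 [ 0.1491 -0.6135] [ 0.2117 -0.5928]
hand 0.31 377 [ 0.1005 -0.6202] [ 0.2151 -0.4555]
hand 0.34 1090 [ 0.1012 -0.6202] [ 0.2138 -0.457 ]
[... 716 characters left out ...]
, (0.1793692260980606, 0.09768489003181458), 85.57852172851562)
hub ((0.45784756541252136, -0.3586500585079193), (0.025634534657001495, 0.1679733842611313), 17.777536392211914)
lid [ 0.4247 -0.216   0.0163] [ 0.3816 -0.2791  0.012 ] [ 0.4698 -0.173   0.0219]
hand 0.19 8 [ 0.1787 -0.5739] [ 0.1848 -0.5657]
hand 0.28 15 [ 0.1667 -0.5904] [ 0.215  -0.4377]
hand 0.31 89 [ 0.1621 -0.5969] [ 0.2172 -0.4309]
hand 0.34 32 [ 0.1624 -0.6007] [ 0.2166 -0.431 ]
hand 0.37 11 [ 0.121  -0.5136] [ 0.132  -0.5032]
hand 0.4 50 [ 0.1267 -0.5113] [ 0.1708 -0.4885]
hand 0.43 117 [ 0.1098 -0.5335] [ 0.2227 -0.4395]
hand 0.46 440 [ 0.1081 -0.568 ] [ 0.224  -0.3954]
hand 0.49 407 [ 0.1067 -0.5688] [ 0.2228 -0.395 ]
```

```bash
cat > fit.py <<'E'
from h import *
np.set_printoptions(precision=4,suppress=True)
full=np.ones((420,560),bool)
def cloud(c):
    z=np.load(c+'0.npz');return pts(c,z['d'],full)[0]
def fr(P,th,o):
    q=P-np.array([o[0],o[1],0]);c,s=np.cos(th),np.sin(th)
    return np.c_[c*q[:,0]+s*q[:,1],-s*q[:,0]+c*q[:,1],q[:,2]]
E
python3 - <<'E'
from fit import *
img=np.full((600,800,3),255,np.uint8);col={'side':(0,0,255),'top':(255,0,0)}
for c in('side','top'):
    P=cloud(c);th,o=.083,np.array([.65,.105])
    for _ in range(4):
        Q=fr(P,th,o)
        b=(Q[:,2]>.272)&(Q[:,2]<.295)&(abs(Q[:,1])<.09)&(abs(Q[:,0]-.03)<.025)
        f=np.polyfit(Q[b,1],Q[b,0],1);th-=np.arctan(f[0])
        Q=fr(P,th,o);b=(Q[:,2]>.272)&(abs(Q[:,1])<.09)&(abs(Q[:,0]-.03)<.025)
        dx=np.median(Q[b,0])-.03
        dk=(abs(Q[:,2]-.11)<.006)&(abs(Q[:,0])<.2)&(abs(Q[:,1])<.15)
        fe=np.percentile(Q[dk&(abs(Q[:,1])<.1),0],.5);re=np.percentile(Q[dk&(Q[:,1]<-.11),0],99)
        ri=np.percentile(Q[dk&(Q[:,0]<-.06),1],.7);le=np.percentile(Q[dk&(Q[:,0]<-.07),1],99.3)
        pan=(Q[:,2]>.275)&(abs(Q[:,1])>.095)&(abs(Q[:,1])<.125)&(Q[:,0]>-.01)&(Q[:,0]<.09)
        R=Q[pan&(Q[:,1]<0)];L=Q[pan&(Q[:,1]>0)]
        dy=(np.median(R[:,1])+np.median(L[:,1]))/2
        print(c,'th',th,'o',o,'bar dx',dx,'front',fe+.12,'rear',re-.17,'right',ri+.13,'left',le-.13,'pan y',np.median(R[:,1]),np.median(L[:,1]),'pan x',R[:,0].min(),R[:,0].max(),L[:,0].min(),L[:,0].max(), 'bar z',np.percentile(Q[b,2],[50,95]))
        ex=np.mean([dx]);ey=np.mean([(ri+.13+le-.13)/2,dy]);C,S=np.cos(th),np.sin(th)
        o=o+np.array([C*ex-S*ey,S*ex+C*ey])
    Q=fr(P,th,o)
    k=(abs(Q[:,1]+.0)<.085)&(Q[:,2]>.122)&(Q[:,2]<.265)&(Q[:,0]<.09)&(Q[:,0]>-.1)
    q=Q[k];print('clip y ext',np.percentile(q[:,1],[1,5,25,50,75,95,99]))
    h,e=np.histogram(q[:,1],np.arange(-.085,.086,.005));print(list(zip((e[:-1]*1000).round().astype(int),h)))
    for x,y,z in q:
        u=int(300+x*2500) if y>0 else int(600+x*2500)
        cv2.circle(img,(u,int(580-(z-.1)*2500)),2,col[c],-1)
    g=Q[(Q[:,1]>.14)&(Q[:,1]<.23)&(Q[:,2]>.15)];
    if len(g):print('grip',np.median(g[g[:,0]<-.11],0),g.min(0),g.max(0))
cv2.imwrite('pics/clip.png',img)
E
```

```text
side th 0.08475300783512198 o [0.65  0.105] bar dx -0.010052633216528342 front -0.006242202601762142 rear -0.010974203996307885 right -0.00619745767330207 left -0.010363165442444935 pan y -0.11607570946480328 0.10080324496060869 pan x -0.009447144730035635 0.06642073492305924 -0.00881128163040767 0.06593212786955642 bar z [0.282 0.286]
side th 0.08542854320131606 o [0.6407 0.0962] bar dx -9.83940880039981e-05 front 0.003791699889517469 rear -0.0019151271142747728 right 0.0018654526567075114 left -0.0022941565649165496 pan y -0.1086491038142295 0.10810353040305978 pan x 0.000530783122250772 0.0764000549503322 0.00131254409506715 0.07605823972925932 bar z [0.2818 0.2857]
side th 0.0854327729168689 o [0.6406 0.096 ] bar dx 4.000551408929465e-06 front 0.003890162580674608 rear -0.0017487467718400873 right 0.0021060607832718015 left -0.002045871416090861 pan y -0.10840572569423199 0.10826883303327317 pan x 0.0006287104885392778 0.0764979909243475 0.0014113849676233607 0.07615709480848647 bar z [0.2818 0.2858]
side th 0.085432799400295 o [0.6406 0.0959] bar dx -2.2477909117357697e-10 front
[... 3258 characters left out ...]
)), (np.int64(-20), np.int64(6)), (np.int64(-15), np.int64(6)), (np.int64(-10), np.int64(6)), (np.int64(-5), np.int64(6)), (np.int64(0), np.int64(3)), (np.int64(5), np.int64(6)), (np.int64(10), np.int64(7)), (np.int64(15), np.int64(5)), (np.int64(20), np.int64(6)), (np.int64(25), np.int64(6)), (np.int64(30), np.int64(5)), (np.int64(35), np.int64(5)), (np.int64(40), np.int64(39)), (np.int64(45), np.int64(20)), (np.int64(50), np.int64(67)), (np.int64(55), np.int64(41)), (np.int64(60), np.int64(0)), (np.int64(65), np.int64(0)), (np.int64(70), np.int64(0)), (np.int64(75), np.int64(0)), (np.int64(80), np.int64(0))]
grip [-0.1364  0.1707  0.2187] [-0.1464  0.1416  0.1514] [-0.0464  0.2021  0.2305]
```

View pics/clip.png

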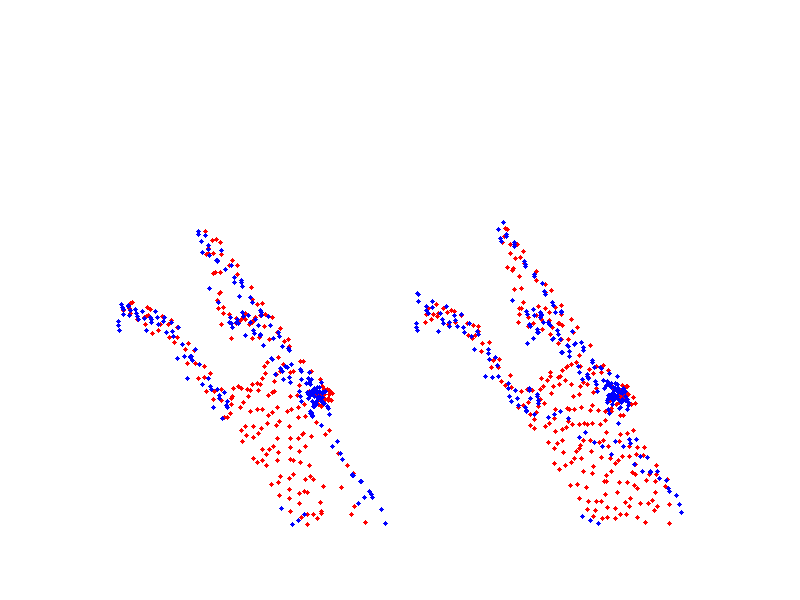

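step_arm([
  {"dp": [0, 0, 0], "twist": -1},
  {"dp": [0, 0, 0], "twist": -1},
  {"dp": [0, 0, 0], "twist": -1},
  {"dp": [0, 0, 0], "twist": -1},
  {"dp": [0, 0, 0], "twist": -1},
  {"dp": [0, 0, 0], "twist": -1},
  {"dp": [0, 0, 0], "twist": -1},
  {"dp": [0, 0, 0], "twist": -1},
  {"dp": [0, 0, 0], "twist": -1},
  {"dp": [0, 0, 0], "twist": -1},
  {"dp": [0, 0, 0], "twist": -1},
  {"dp": [0, 0, 0], "twist": -1},
], gripper=0.3, squeeze=40)

```text
time_s: 2.1
ee_pos: [0.1603, -0.5261, 0.2054]
eef_rot: [3.142, -0.0, 1.136]
force: [0.0, 0.7, -0.7]
grip_width: 0.0612
grip_force: 0.0
```

step_arm([
  {"dp": [0, 0, 0], "twist": -1},
  {"dp": [0, 0, 0], "twist": -1},
  {"dp": [0, 0, 0], "twist": -1},
  {"dp": [0, 0, 0], "twist": -1},
  {"dp": [0, 0, 0], "twist": -1},
  {"dp": [0, 0, 0], "twist": -1},
  {"dp": [0, 0, 0], "twist": -1},
  {"dp": [0, 0, 0], "twist": -1},
  {"dp": [0, 0, 0], "twist": -1},
  {"dp": [0, 0, 0], "twist": -1},
  {"dp": [0, 0, 0], "twist": -0.66},
])

```text
time_s: 3.2
ee_pos: [0.1603, -0.5261, 0.2055]
eef_rot: [-3.142, 0.0, 1.881]
force: [-0.1, -0.4, -0.4]
grip_width: 0.0611
grip_force: 0.0
```

```bash
cat > go.py <<'E'
import sys
from h import *
def units(t,psi=None):
    o=ctrl.get_obs();p=o['ee_pos'];y=o['eef_rot'][2];c,s=np.cos(y),np.sin(y);d=np.array(t)-p
    tw=0 if psi is None else -np.degrees((psi-y+np.pi)%(2*np.pi)-np.pi)/4
    print('t',round(o['time_s'],2),'p',np.round(p,4),'psi',round(y,4),'units',np.round(np.array([c*d[0]+s*d[1],s*d[0]-c*d[1],-d[2]])/.04,3),'twist',round(tw,3),'F',np.round(o['force'],1),'w',round(o['grip_width'],4),'q',np.round(o['qpos'],2))
TH=.0837;O=np.array([.6437,.098]);CL=(-.028,0,.186)
def sealer(x,y,z): 
    c,s=np.cos(TH),np.sin(TH);return [O[0]+c*x-s*y,O[1]+s*x+c*y,z]
def clip(x,z,y=0):
    c,s=np.cos(np.radians(35)),np.sin(np.radians(35))
    return sealer(CL[0]+c*x-s*z,CL[1]+y,CL[2]+s*x+c*z)
E
python3 -c "
from go import *
units([.4563,-.360,.1],1.878)"
```

```text
t 3.2 p [ 0.1603 -0.5261  0.2055] psi 1.8805 units [1.7   8.313 2.636] twist 0.036 F [-0.1 -0.4 -0.4] w 0.0611 q [-1.34  0.3   1.52 -0.    1.32 -1.65]
```

step_arm([
  {"dp": [0.17, 0.83, 0.26], "twist": 0},
  {"dp": [0.17, 0.83, 0.26], "twist": 0},
  {"dp": [0.17, 0.83, 0.26], "twist": 0},
  {"dp": [0.17, 0.83, 0.26], "twist": 0},
  {"dp": [0.17, 0.83, 0.26], "twist": 0},
  {"dp": [0.17, 0.83, 0.26], "twist": 0},
  {"dp": [0.17, 0.83, 0.26], "twist": 0},
  {"dp": [0.17, 0.83, 0.26], "twist": 0},
  {"dp": [0.17, 0.83, 0.26], "twist": 0},
  {"dp": [0.17, 0.83, 0.26], "twist": 0.04},
  {"dp": [0, 0, 0], "twist": 0},
])

```text
time_s: 4.3
ee_pos: [0.4584, -0.3586, 0.0999]
eef_rot: [-3.141, -0.002, 1.878]
force: [0.1, -0.8, -0.6]
grip_width: 0.0609
grip_force: 0.0
```

```bash
python3 -c "
from go import *
units([.4563,-.360,.011],1.878)
im,d=shot('side','pick')
u,v=map(int,proj('side',[.456,-.36,.03]))
cv2.imwrite('pics/pickc.png',cv2.resize(im[v-60:v+60,u-75:u+75,::-1],(750,600),interpolation=cv2.INTER_CUBIC));print(u,v)"
```

```text
t 4.3 p [ 0.4584 -0.3586  0.0999] psi 1.8781 units [-0.018 -0.061  2.223] twist 0.002 F [ 0.1 -0.8 -0.6] w 0.0609 q [-0.73  0.48  1.54  0.    1.13 -1.03]
287 316
```

View pics/pickc.png

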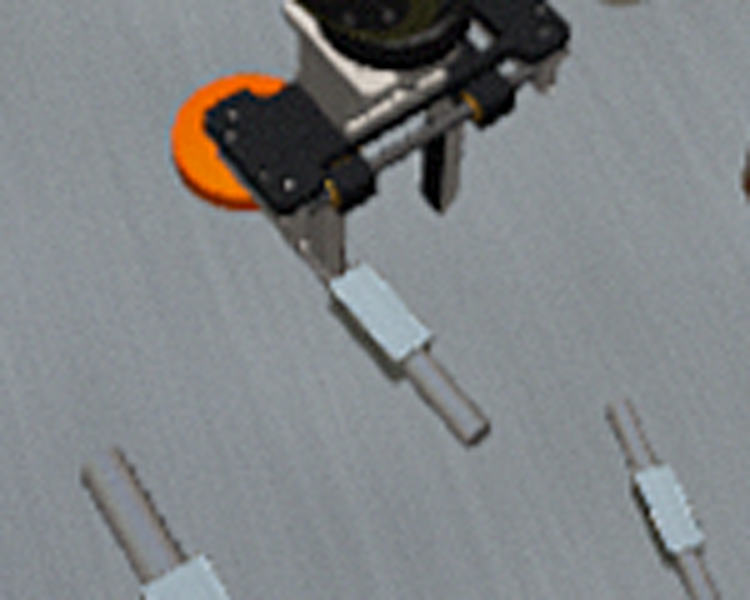

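step_arm([
  {"dp": [-0.02, -0.05, 0.5], "twist": 0},
  {"dp": [0, 0, 0.6], "twist": 0},
  {"dp": [0, 0, 0.6], "twist": 0},
  {"dp": [0, 0, 0.35], "twist": 0},
  {"dp": [0, 0, 0.17], "twist": 0},
  {"dp": [0, 0, 0], "twist": 0},
])

```text
time_s: 4.95
ee_pos: [0.4543, -0.3625, 0.0125]
eef_rot: [-3.141, -0.0, 1.875]
force: [0.0, 0.1, 1.1]
grip_width: 0.0613
grip_force: 0.0
```

step_arm([
  {"dp": [0, 0, 0], "twist": 0},
  {"dp": [0, 0, 0], "twist": 0},
  {"dp": [0, 0, 0], "twist": 0},
  {"dp": [0, 0, 0], "twist": 0},
  {"dp": [0, 0, 0], "twist": 0},
  {"dp": [0, 0, 0], "twist": 0},
], gripper=-1, squeeze=40)

```text
time_s: 5.55
ee_pos: [0.4551, -0.3625, 0.0131]
eef_rot: [3.141, 0.001, 1.875]
force: [2.1, 1.0, 3.6]
grip_width: 0.0256
grip_force: 40.0
```

step_arm([
  {"dp": [0, 0, -0.5], "twist": 0},
  {"dp": [0, 0, -1], "twist": 0},
  {"dp": [0, 0, -1], "twist": 0},
  {"dp": [0, 0, -1], "twist": 0},
  {"dp": [0, 0, -1], "twist": 0.2},
  {"dp": [0, 0, -1], "twist": 1},
  {"dp": [0, 0, -1], "twist": 1},
  {"dp": [0, 0, -1], "twist": 1},
  {"dp": [0, 0, -0.5], "twist": 0},
])

```text
time_s: 6.45
ee_pos: [0.4545, -0.3624, 0.3358]
eef_rot: [3.14, 0.002, 1.649]
force: [0.2, -0.5, -3.9]
grip_width: 0.0255
grip_force: 40.0
```

```bash
python3 -c "
from go import *
im,d=shot('side','lift')
t=clip(0,70);print(t);units(t,np.pi/2+TH)
P,u,v=pts('side',d,np.ones((420,560),bool))
e=ctrl.get_obs()['ee_pos'];Q=P-e;print('n',len(Q))
y=ctrl.get_obs()['eef_rot'][2];a=np.array([np.cos(y),np.sin(y)]);b=np.array([np.sin(y),-np.cos(y)])
L=np.c_[Q[:,:2]@a,Q[:,:2]@b,Q[:,2]]
k=(abs(L[:,0])<.12)&(abs(L[:,1])<.02)&(abs(L[:,2])<.025)
S=L[k];print('spindle rel tool',S.min(0),S.max(0)); f=np.polyfit(S[:,0],S[:,1],1);print(f)
for lo in range(-100,100,20):
    s=S[(S[:,0]*1000>lo)&(S[:,0]*1000<lo+20)]
    if len(s):print(lo,len(s),s.mean(0),s[:,2].max())
"
```

```text
[np.float64(-39.393994155286954), np.float64(-3.2610027106729422), np.float64(57.52664310022943)]
t 6.5 p [ 0.4548 -0.3627  0.3378] psi 1.6509 units [    7.521  -998.823 -1429.722] twist -0.051 F [0.5 1.2 0.8] w 0.0256 q [-0.74  0.31  1.21 -0.    1.62 -0.82]
n 234232
spindle rel tool [-0.08584823 -0.0198194  -0.01484157] [0.08520183 0.01939201 0.02483213]
[ 0.02569344 -0.00289106]
-100 42 [-0.08378758 -0.00429848  0.00156734] 0.010259328142172841
-80 65 [-0.07001251 -0.00536401  0.00517131] 0.00980279867370698
-60 64 [-0.04989257 -0.00517154  0.00525465] 0.008926510186519299
-40 115 [-0.02823114 -0.00574628  0.00608427] 0.014810915393073942
-20 137 [-0.00980447 -0.00148789  0.01095626] 0.024832133192806916
0 54 [0.00880915 0.00115364 0.01181506] 0.02378894812307425
20 16 [0.02487431 0.00359259 0.01223007] 0.014402026736704154
40 9 [ 0.05534169 -0.0104762   0.00203938] 0.0057207555274681465
60 9 [ 0.07365658 -0.0096048   0.00332037] 0.006702864498122241
80 5 [ 0.08233045 -0.01009159  0.00446637] 0.008870989108819727
```

```bash
python3 -c "
from go import *
t=clip(0,.070);t[2]=.30;print(t);units(t,np.pi/2+TH)"
```

```text
[np.float64(0.575788230236028), np.float64(0.09230247361801039), 0.3]
t 6.5 p [ 0.4548 -0.3627  0.3378] psi 1.6509 units [11.096  3.925  0.944] twist -0.051 F [0.5 1.2 0.8] w 0.0256 q [-0.74  0.31  1.21 -0.    1.62 -0.82]
```

step_arm([
  {"dp": [0.5, 0.2, 0], "twist": -0.05},
  {"dp": [1, 0.35, 0], "twist": 0},
  {"dp": [1, 0.35, 0], "twist": 0},
  {"dp": [1, 0.35, 0], "twist": 0},
  {"dp": [1, 0.35, 0], "twist": 0},
  {"dp": [1, 0.35, 0], "twist": 0},
  {"dp": [1, 0.35, 0], "twist": 0},
  {"dp": [1, 0.35, 0], "twist": 0},
  {"dp": [1, 0.35, 0], "twist": 0},
  {"dp": [1, 0.35, 0.3], "twist": 0},
  {"dp": [1, 0.35, 0.35], "twist": 0},
  {"dp": [0.6, 0.22, 0.3], "twist": 0},
])

```text
time_s: 7.7
ee_pos: [0.5732, 0.0959, 0.2921]
eef_rot: [-3.139, -0.0, 1.657]
force: [0.8, -1.0, -2.4]
grip_width: 0.0255
grip_force: 40.0
```

step_arm([
  {"dp": [0, 0, 0], "twist": 0},
  {"dp": [0, 0, 0], "twist": 0},
])

```text
time_s: 7.9
ee_pos: [0.5731, 0.0934, 0.2932]
eef_rot: [-3.139, 0.0, 1.656]
force: [-0.0, 0.1, -2.6]
grip_width: 0.0257
grip_force: 40.0
```

Run:
```python
from go import *
np.set_printoptions(precision=4,suppress=True)
t=clip(0,.070);units(t,np.pi/2+TH)
o=ctrl.get_obs();e=o['ee_pos'];y=o['eef_rot'][2];a=np.array([np.cos(y),np.sin(y)]);b=np.array([np.sin(y),-np.cos(y)])
for c in('side','top'):
    im,d=shot(c,'over_'+c)
    P,u,v=pts(c,d,np.ones((420,560),bool));Q=P-e;L=np.c_[Q[:,:2]@a,Q[:,:2]@b,Q[:,2]]
    k=(abs(L[:,0])<.11)&(abs(L[:,1])<.03)&(abs(L[:,2])<.03)&(abs(L[:,0])>.035)
    S=L[k];print(c,len(S),S.min(0),S.max(0))
    for sgn in(-1,1):
        s=S[(S[:,0]*sgn>.035)]
        if len(s)>5:print(sgn,len(s),'y',s[:,1].min(),s[:,1].max(),np.median(s[:,1]),'z',np.median(s[:,2]),s[:,2].max(), 'ends',np.abs(s[:,0]).max())
    # clip in this picture, world, from deck/jaw shaft
    if c=='side':
        u0,v0=map(int,proj(c,e));cv2.imwrite('pics/overc.png',cv2.resize(im[v0-60:v0+75,u0-80:u0+80,::-1],(711,600),interpolation=cv2.INTER_CUBIC));print(u0,v0)
```

```text
t 7.9 p [0.5731 0.0934 0.2932] psi 1.6562 units [-0.032  0.064  1.247] twist 0.024 F [-0.   0.1 -2.6] w 0.0257 q [ 0.1   0.32  1.29 -0.    1.53  0.01]
side 116 [-0.0882 -0.0125 -0.0063] [0.0887 0.0038 0.0126]
-1 87 y -0.012523051980320719 0.0038413808928265364 -0.005779674228327927 z 0.006807909140144119 0.012564412566913263 ends 0.0881757131612462
1 29 y -0.012341644193718805 0.002485564855611367 -0.008750267148811885 z 0.006458650372772212 0.010878406175675426 ends 0.08867136245646612
276 136
top 210 [-0.0837 -0.0091 -0.0067] [0.0838 0.0102 0.0158]
-1 149 y -0.00863404519002592 0.00938299112800693 -0.0011319611711821064 z 0.006827095585912046 0.01576310004587872 ends 0.08371862644684207
1 61 y -0.009090093166413977 0.010235005065907304 -0.001149464881443467 z 0.005954580646656826 0.012428728362445851 ends 0.08376284419169695
```

View pics/overc.png

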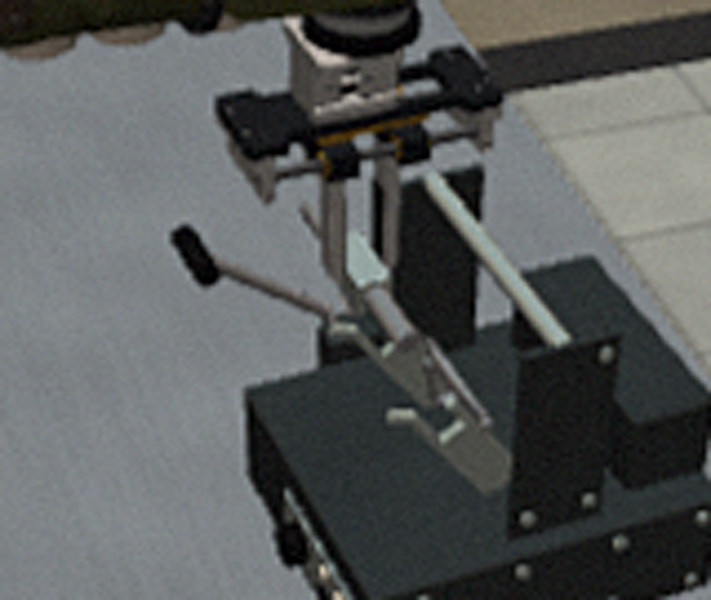

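```bash
sed -i 's/O=np.array(\[.6437,.098\])/O=np.array([.647,.099])/; s/CL=.*/CL=(-.028,0,.1855)/' go.py; python3 -c "
from go import *
units(clip(0,.070),np.pi/2+TH)"
```

```text
t 8.0 p [0.5734 0.0924 0.2945] psi 1.6544 units [0.011 0.143 1.292] twist -0.002 F [ 0.3 -1.  -3.7] w 0.0255 q [ 0.1   0.32  1.29 -0.    1.53  0.01]
```

step_arm([
  {"dp": [0, 0.14, 0.3], "twist": 0},
  {"dp": [0, 0, 0.5], "twist": 0},
  {"dp": [0, 0, 0.45], "twist": 0},
  {"dp": [0, 0, 0.04], "twist": 0},
  {"dp": [0, 0, 0], "twist": 0},
])

```text
time_s: 8.5
ee_pos: [0.5792, 0.0932, 0.243]
eef_rot: [-3.141, 0.0, 1.654]
force: [-0.2, -1.1, -3.0]
grip_width: 0.0254
grip_force: 40.0
```

step_arm([
  {"dp": [0, 0.072, 0.102], "twist": 0},
  {"dp": [0, 0.072, 0.102], "twist": 0},
  {"dp": [0, 0.072, 0.102], "twist": 0},
  {"dp": [0, 0.072, 0.102], "twist": 0},
  {"dp": [0, 0.072, 0.102], "twist": 0},
  {"dp": [0, 0.072, 0.102], "twist": 0},
  {"dp": [0, 0, 0], "twist": 0},
])

```text
time_s: 9.2
ee_pos: [0.5964, 0.0952, 0.2177]
eef_rot: [-3.14, 0.0, 1.655]
force: [-0.5, 0.2, -4.1]
grip_width: 0.0254
grip_force: 40.0
```

```bash
python3 -c "
from go import *
units(clip(0,.040),np.pi/2+TH)"
```

```text
t 9.2 p [0.5964 0.0952 0.2177] psi 1.6551 units [-0.011 -0.005 -0.014] twist 0.008 F [-0.5  0.2 -4.1] w 0.0254 q [ 0.1   0.41  1.34 -0.    1.39  0.01]
```

step_arm([
  {"dp": [0, 0.072, 0.102], "twist": 0},
  {"dp": [0, 0.072, 0.102], "twist": 0},
  {"dp": [0, 0, 0], "twist": 0},
])

```text
time_s: 9.5
ee_pos: [0.6014, 0.0957, 0.2093]
eef_rot: [-3.139, 0.0, 1.655]
force: [-3.7, -1.2, -6.2]
grip_width: 0.0258
grip_force: 40.0
```

step_arm([
  {"dp": [0, 0.072, 0.102], "twist": 0},
  {"dp": [0, 0, 0], "twist": 0},
])

```text
time_s: 9.7
ee_pos: [0.6036, 0.0959, 0.2052]
eef_rot: [-3.137, 0.0, 1.655]
force: [-9.8, -1.2, -3.0]
grip_width: 0.0255
grip_force: 40.0
```

step_arm([
  {"dp": [0, 0.058, 0.082], "twist": 0},
  {"dp": [0, 0, 0], "twist": 0},
])

```text
time_s: 9.9
ee_pos: [0.6051, 0.0961, 0.2022]
eef_rot: [-3.135, 0.0, 1.655]
force: [-17.4, -1.7, 0.4]
grip_width: 0.0254
grip_force: 40.0
```

step_arm([
  {"dp": [0, 0.05, 0.09], "twist": 0},
  {"dp": [0, 0, 0], "twist": 0},
])

```text
time_s: 10.1
ee_pos: [0.6075, 0.0963, 0.1985]
eef_rot: [-3.136, -0.0, 1.655]
force: [-11.6, -0.6, -4.1]
grip_width: 0.0257
grip_force: 40.1
```

step_arm([
  {"dp": [0, 0.05, 0.09], "twist": 0},
  {"dp": [0, 0, 0], "twist": 0},
])

```text
time_s: 10.3
ee_pos: [0.6102, 0.0965, 0.1946]
eef_rot: [-3.138, -0.0, 1.655]
force: [-4.9, -0.9, -8.2]
grip_width: 0.0254
grip_force: 40.0
```

```bash
python3 -c "
from go import *
units(clip(0,.008),np.pi/2+TH)
def inv(p):
    q=np.array(p)-[O[0],O[1],0];c,s=np.cos(TH),np.sin(TH);x=c*q[0]+s*q[1]-CL[0];z=q[2]-CL[2];C,S=np.cos(np.radians(35)),np.sin(np.radians(35));return C*x+S*z,-s*q[0]+c*q[1],-S*x+C*z
print(np.round(inv(ctrl.get_obs()['ee_pos']),4))"
```

```text
t 10.3 p [0.6102 0.0965 0.1946] psi 1.6553 units [-0.015  0.106  0.062] twist 0.011 F [-4.9 -0.9 -8.2] w 0.0254 q [0.1  0.46 1.32 0.   1.36 0.01]
[-0.0021  0.0006  0.0125]
```

step_arm([
  {"dp": [0, 0.07, 0.05], "twist": 0},
  {"dp": [0, 0.03, 0.05], "twist": 0},
  {"dp": [0, 0, 0], "twist": 0},
])

```text
time_s: 10.6
ee_pos: [0.6144, 0.0968, 0.1899]
eef_rot: [-3.138, -0.0, 1.655]
force: [-2.0, -0.1, -12.2]
grip_width: 0.0255
grip_force: 40.0
```

```bash
cat >> go.py <<'E'
def inv(p):
    q=np.array(p)-[O[0],O[1],0];c,s=np.cos(TH),np.sin(TH);x=c*q[0]+s*q[1]-CL[0];z=q[2]-CL[2];C,S=np.cos(np.radians(35)),np.sin(np.radians(35));return np.round([C*x+S*z,-s*q[0]+c*q[1],-S*x+C*z],4)
E
python3 -c "
from go import *
units(clip(0,.00),np.pi/2+TH)
print(inv(ctrl.get_obs()['ee_pos']))"
```

```text
t 10.6 p [0.6144 0.0968 0.1899] psi 1.6551 units [-0.013  0.117  0.11 ] twist 0.009 F [ -2.   -0.1 -12.2] w 0.0255 q [0.1  0.48 1.32 0.   1.35 0.01]
[-0.0013  0.0005  0.0063]
```

step_arm([
  {"dp": [0, 0, 0], "twist": 0},
  {"dp": [0, 0, 0], "twist": 0},
  {"dp": [0, 0, 0], "twist": 0},
], gripper=-0.15)

```text
time_s: 10.9
ee_pos: [0.6158, 0.0968, 0.193]
eef_rot: [3.139, -0.0, 1.655]
force: [0.5, -0.6, -0.4]
grip_width: 0.0397
grip_force: 0.0
```

step_arm([
  {"dp": [0, 0, -0.3], "twist": 0},
  {"dp": [0, 0, -0.3], "twist": 0},
  {"dp": [0, 0, -0.4], "twist": 0},
  {"dp": [0, 0, 0], "twist": 0},
])

```text
time_s: 11.3
ee_pos: [0.6162, 0.0969, 0.2354]
eef_rot: [3.136, -0.0, 1.655]
force: [0.1, -0.5, -0.2]
grip_width: 0.0399
grip_force: 0.0
```

Run:
```python
from go import *
units(clip(0,0),np.pi/2+TH)
im,d=shot('side','rel')
u0,v0=map(int,proj('side',clip(0,0)))
cv2.imwrite('pics/relc.png',cv2.resize(im[v0-50:v0+40,u0-60:u0+60,::-1],(800,600),interpolation=cv2.INTER_CUBIC))
def fr(P):
    return np.array([inv(p) for p in P])
for c in('side','top'):
    im,d=shot(c);P,u,v=pts(c,d,np.ones((420,560),bool))
    P=P[(abs(P[:,0]-.61)<.08)&(abs(P[:,1]-.097)<.1)&(P[:,2]>.13)&(P[:,2]<.26)]
    L=fr(P)
    for s in(-1,1):
        j=L[(L[:,1]*s>.060)&(L[:,1]*s<.09)&(abs(L[:,0])<.03)&(abs(L[:,2])<.035)]
        if len(j):print(c,s,len(j),'med',np.median(j,0),'min',j.min(0),'max',j.max(0))
```

```text
t 11.3 p [0.6162 0.0969 0.2354] psi 1.6551 units [-0.012  0.072  1.247] twist 0.009 F [ 0.1 -0.5 -0.2] w 0.0399 q [0.1  0.45 1.25 0.   1.44 0.01]
side -1 57 med [-0.0034 -0.0745  0.0081] min [-0.0182 -0.0874 -0.0338] max [ 0.0142 -0.0601  0.0347]
side 1 14 med [-0.0075  0.0756  0.0086] min [-0.0121  0.0632  0.0055] max [-0.0008  0.0883  0.0161]
top -1 56 med [ 0.0025 -0.072   0.0064] min [-0.008  -0.0819 -0.005 ] max [ 0.0072 -0.0604  0.0149]
top 1 32 med [0.00435 0.0765  0.0049 ] min [-0.0007  0.0603 -0.0026] max [0.0071 0.0878 0.0105]
```

View pics/relc.png

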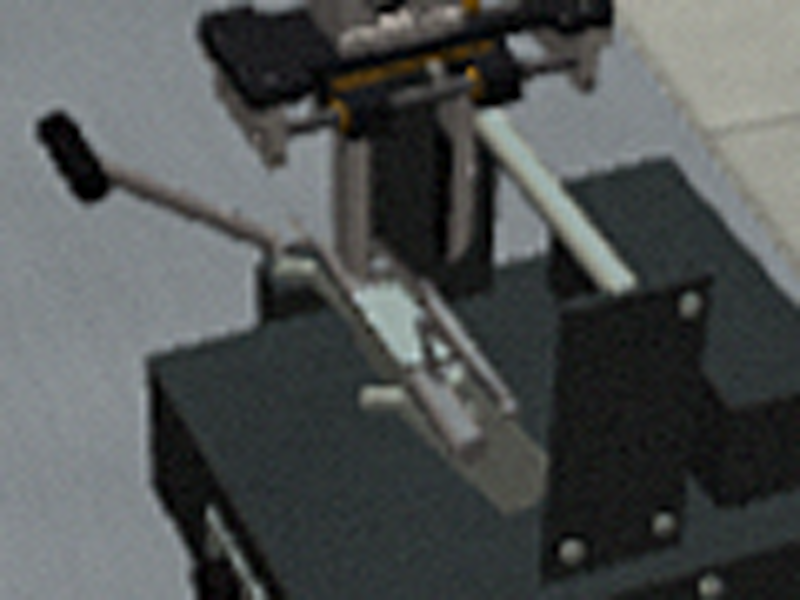

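step_arm([
  {"dp": [0, 0.03, 0], "twist": 0},
  {"dp": [0, 0, 0], "twist": 0},
  {"dp": [0, 0, 0], "twist": 0},
  {"dp": [0, 0, 0], "twist": 0},
  {"dp": [0, 0, 0.25], "twist": 0},
  {"dp": [0, 0, 0.25], "twist": 0},
  {"dp": [0, 0, 0.2], "twist": 0},
  {"dp": [0, 0, 0.1], "twist": 0},
  {"dp": [0, 0, 0.08], "twist": 0},
  {"dp": [0, 0, 0], "twist": 0},
], gripper=-1)

```text
time_s: 12.45
ee_pos: [0.6165, 0.0969, 0.1976]
eef_rot: [3.14, -0.0, 1.655]
force: [-2.8, -0.2, 6.9]
grip_width: 0.0003
grip_force: 3.3
```

step_arm([
  {"dp": [0, 0, 0.05], "twist": 0},
  {"dp": [0, 0, 0], "twist": 0},
])

```text
time_s: 12.65
ee_pos: [0.6168, 0.0969, 0.1975]
eef_rot: [3.138, -0.0, 1.655]
force: [-7.3, -1.3, 18.9]
grip_width: 0.0003
grip_force: 9.4
```

step_arm([
  {"dp": [0, 0, 0.05], "twist": 0},
  {"dp": [0, 0, 0], "twist": 0},
])

```text
time_s: 12.85
ee_pos: [0.6172, 0.097, 0.1974]
eef_rot: [3.136, 0.0, 1.655]
force: [-11.6, -1.8, 31.7]
grip_width: 0.0004
grip_force: 15.4
```

step_arm([
  {"dp": [0, 0, -0.3], "twist": 0},
  {"dp": [0, 0, -0.8], "twist": 0},
  {"dp": [0, 0, -0.9], "twist": 0},
  {"dp": [0, 0, -0.6], "twist": 0},
  {"dp": [0, 0, 0], "twist": 0},
])

```text
time_s: 13.35
ee_pos: [0.6173, 0.097, 0.3005]
eef_rot: [3.136, -0.0, 1.655]
force: [0.3, 0.3, -0.6]
grip_width: 0.0005
grip_force: 0.0
```

Run:
```python
from go import *
t=sealer(-.1382,.172,.2323);print(t);units(t,np.pi/2+TH)
for c in('side','top'):
    im,d=shot(c)
    if c=='side':
        u0,v0=map(int,proj('side',clip(0,0)))
        cv2.imwrite('pics/seatc.png',cv2.resize(im[v0-45:v0+45,u0-60:u0+60,::-1],(800,600),interpolation=cv2.INTER_CUBIC))
    P,u,v=pts(c,d,np.ones((420,560),bool));q=P-[O[0],O[1],0];C,S=np.cos(TH),np.sin(TH)
    L=np.c_[C*q[:,0]+S*q[:,1],-S*q[:,0]+C*q[:,1],q[:,2]]
    k=L[(L[:,1]>.13)&(L[:,1]<.215)&(L[:,0]<-.12)&(L[:,0]>-.17)&(L[:,2]>.195)&(L[:,2]<.24)]
    print(c,len(k),np.median(k,0),k.min(0),k.max(0))
```

```text
[np.float64(0.4949042141932382), np.float64(0.2588440237851375), 0.2323]
t 13.35 p [0.6173 0.097  0.3005] psi 1.6551 units [ 4.289 -2.707  1.706] twist 0.008 F [ 0.3  0.3 -0.6] w 0.0005 q [0.1  0.42 1.14 0.   1.57 0.01]
side 89 [-0.14240213  0.16623253  0.21977812] [-0.15080835  0.13762957  0.20153543] [-0.12160347  0.20381376  0.22720466]
top 197 [-0.13703306  0.17280143  0.21886912] [-0.14613164  0.14365069  0.20439117] [-0.12096677  0.20370686  0.22730982]
```

View pics/seatc.png

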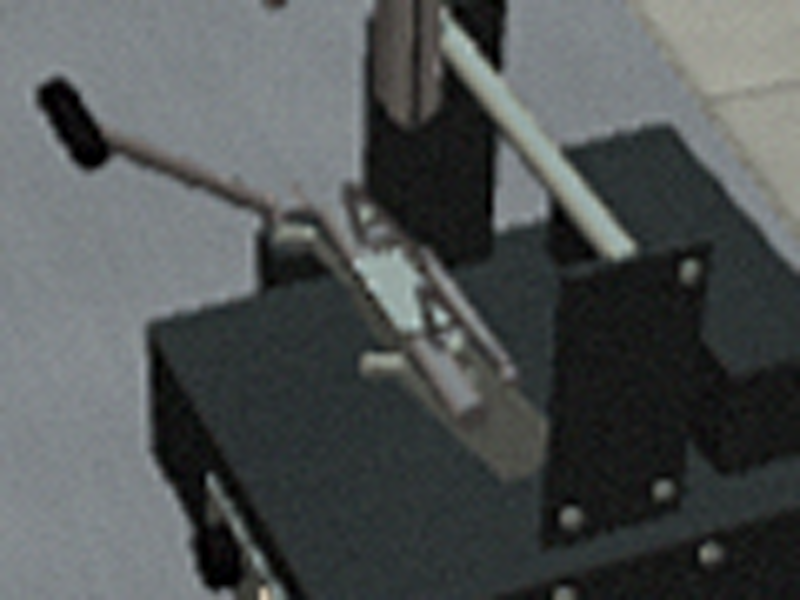

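step_arm([
  {"dp": [0, -0.6, 0], "twist": 0},
  {"dp": [0.6, -0.6, 0], "twist": 0},
  {"dp": [0.9, -0.6, 0], "twist": 0},
  {"dp": [0.9, -0.5, 0], "twist": 0},
  {"dp": [0.9, -0.4, 0], "twist": 0},
  {"dp": [0.7, 0, 0.4], "twist": 0},
  {"dp": [0.29, 0, 0.7], "twist": 0},
  {"dp": [0, 0, 0.4], "twist": 0},
  {"dp": [0, 0, 0.2], "twist": 0},
  {"dp": [0, 0, 0], "twist": 0},
])

```text
time_s: 14.45
ee_pos: [0.4939, 0.2584, 0.227]
eef_rot: [-3.139, 0.001, 1.655]
force: [0.2, -0.2, 0.3]
grip_width: 0.0007
grip_force: 0.0
```

```bash
python3 -c "
from go import *
units(sealer(-.1382,.172,.2323),np.pi/2+TH)"
```

```text
t 14.45 p [0.4939 0.2584 0.227 ] psi 1.6548 units [ 0.009  0.026 -0.132] twist 0.005 F [ 0.2 -0.2  0.3] w 0.0007 q [ 0.42  0.3   1.47 -0.    1.37  0.33]
```

step_arm([
  {"dp": [0, 0.02, 0.12], "twist": 0},
  {"dp": [0, -0.26, 0.38], "twist": 0},
  {"dp": [0, -0.21, 0.41], "twist": 0},
  {"dp": [0, -0.16, 0.43], "twist": 0},
  {"dp": [0, -0.11, 0.45], "twist": 0},
  {"dp": [0, -0.05, 0.41], "twist": 0},
  {"dp": [0, 0, 0.04], "twist": 0},
  {"dp": [0, 0, 0], "twist": 0},
])

```text
time_s: 15.25
ee_pos: [0.4635, 0.2563, 0.14]
eef_rot: [3.142, -0.001, 1.655]
force: [-6.0, 0.2, 7.9]
grip_width: 0.0006
grip_force: 4.0
```

step_arm([
  {"dp": [0, 0, 0.08], "twist": 0},
  {"dp": [0, 0, 0.06], "twist": 0},
  {"dp": [0, 0, 0], "twist": 0},
])

```text
time_s: 15.55
ee_pos: [0.4639, 0.2565, 0.1378]
eef_rot: [3.139, -0.002, 1.655]
force: [-22.6, -7.3, 42.7]
grip_width: 0.0004
grip_force: 21.2
```

step_arm([
  {"dp": [0, 0, -0.18], "twist": 0},
  {"dp": [0, 0.05, -0.41], "twist": 0},
  {"dp": [0, 0.11, -0.45], "twist": 0},
  {"dp": [0, 0.16, -0.43], "twist": 0},
  {"dp": [0, 0.21, -0.41], "twist": 0},
  {"dp": [0, 0.26, -0.38], "twist": 0},
  {"dp": [0, 0, -0.3], "twist": 0},
  {"dp": [0, 0, 0], "twist": 0},
  {"dp": [0, 0, 0], "twist": 0},
])

```text
time_s: 16.45
ee_pos: [0.4947, 0.2587, 0.2355]
eef_rot: [-3.141, 0.0, 1.655]
force: [-0.3, 0.0, -1.0]
grip_width: 0.0004
grip_force: 0.0
```

```bash
cat > lev.py <<'E'
from go import *
units(sealer(-.1382,.172,.2223),np.pi/2+TH)
for c in('side','top'):
    im,d=shot(c)
    P,u,v=pts(c,d,np.ones((420,560),bool));q=P-[O[0],O[1],0];C,S=np.cos(TH),np.sin(TH)
    L=np.c_[C*q[:,0]+S*q[:,1],-S*q[:,0]+C*q[:,1],q[:,2]]
    m=(L[:,1]>.13)&(L[:,1]<.215)&(abs(L[:,1]-.172)>.018)&(L[:,0]<-.12)&(L[:,0]>-.19)&(L[:,2]>.1)&(L[:,2]<.235)
    k=L[m];print(c,len(k),np.median(k,0) if len(k) else '')
E
python3 lev.py
```

```text
t 16.45 p [0.4947 0.2587 0.2355] psi 1.655 units [0.003 0.004 0.329] twist 0.007 F [-0.3  0.  -1. ] w 0.0004 q [0.42 0.3  1.45 0.   1.39 0.33]
side 39 [-0.14383076  0.14588197  0.2169709 ]
top 37 [-0.13742944  0.14804345  0.21683451]
```

step_arm([
  {"dp": [0, 0, 0.33], "twist": 0},
  {"dp": [0, -0.26, 0.38], "twist": 0},
  {"dp": [0, -0.21, 0.41], "twist": 0},
  {"dp": [0, -0.16, 0.43], "twist": 0},
  {"dp": [0, -0.11, 0.45], "twist": 0},
  {"dp": [0, -0.05, 0.41], "twist": 0},
  {"dp": [0, 0, 0.08], "twist": 0},
  {"dp": [0, 0, 0.04], "twist": 0},
  {"dp": [0, 0, 0], "twist": 0},
])

```text
time_s: 17.45
ee_pos: [0.4624, 0.2564, 0.1373]
eef_rot: [-3.141, -0.001, 1.656]
force: [-24.9, -7.8, 48.1]
grip_width: 0.0003
grip_force: 24.7
```

step_arm([
  {"dp": [0, 0, -0.12], "twist": 0},
  {"dp": [0, 0.05, -0.41], "twist": 0},
  {"dp": [0, 0.11, -0.45], "twist": 0},
  {"dp": [0, 0.16, -0.43], "twist": 0},
  {"dp": [0, 0.21, -0.41], "twist": 0},
  {"dp": [0, 0.26, -0.38], "twist": 0},
  {"dp": [0, 0, -0.33], "twist": 0},
  {"dp": [0, 0, 0], "twist": 0},
  {"dp": [0, 0, 0], "twist": 0},
  {"dp": [0, 0, 0], "twist": 0},
])

```text
time_s: 18.45
ee_pos: [0.4945, 0.2588, 0.2347]
eef_rot: [-3.14, 0.0, 1.655]
force: [0.1, 0.1, -0.6]
grip_width: 0.0002
grip_force: 0.0
```

step_arm([
  {"dp": [0, 0, 0.33], "twist": 0},
  {"dp": [0, -0.26, 0.38], "twist": 0},
  {"dp": [0, -0.21, 0.41], "twist": 0},
  {"dp": [0, -0.16, 0.43], "twist": 0},
  {"dp": [0, -0.11, 0.45], "twist": 0},
  {"dp": [0, -0.05, 0.41], "twist": 0},
  {"dp": [0, 0, 0.08], "twist": 0},
  {"dp": [0, 0, 0.04], "twist": 0},
  {"dp": [0, 0, 0], "twist": 0},
])

```text
time_s: 19.35
ee_pos: [0.4624, 0.2564, 0.1372]
eef_rot: [-3.141, -0.001, 1.656]
force: [-26.7, -7.7, 48.4]
grip_width: 0.0
grip_force: 24.7
```

step_arm([
  {"dp": [0, 0, -0.12], "twist": 0},
  {"dp": [0, 0.05, -0.41], "twist": 0},
  {"dp": [0, 0.11, -0.45], "twist": 0},
  {"dp": [0, 0.16, -0.43], "twist": 0},
  {"dp": [0, 0.21, -0.41], "twist": 0},
  {"dp": [0, 0.26, -0.38], "twist": 0},
  {"dp": [0, 0, -0.33], "twist": 0},
  {"dp": [0, 0, 0], "twist": 0},
  {"dp": [0, 0, 0], "twist": 0},
  {"dp": [0, 0, 0], "twist": 0},
])

```text
time_s: 20.35
ee_pos: [0.4945, 0.2588, 0.2347]
eef_rot: [-3.14, 0.001, 1.655]
force: [-0.0, -0.3, 0.9]
grip_width: 0.0003
grip_force: 0.0
```

step_arm([
  {"dp": [0, 0, 0.33], "twist": 0},
  {"dp": [0, -0.26, 0.38], "twist": 0},
  {"dp": [0, -0.21, 0.41], "twist": 0},
  {"dp": [0, -0.16, 0.43], "twist": 0},
  {"dp": [0, -0.11, 0.45], "twist": 0},
  {"dp": [0, -0.05, 0.41], "twist": 0},
  {"dp": [0, 0, 0.08], "twist": 0},
  {"dp": [0, 0, 0.05], "twist": 0},
  {"dp": [0, 0, 0], "twist": 0},
])

```text
time_s: 21.25
ee_pos: [0.4624, 0.2564, 0.1371]
eef_rot: [-3.141, -0.001, 1.656]
force: [-27.5, -7.8, 50.5]
grip_width: -0.0
grip_force: 26.3
```

step_arm([
  {"dp": [0, 0, -0.13], "twist": 0},
  {"dp": [0, 0.05, -0.41], "twist": 0},
  {"dp": [0, 0.11, -0.45], "twist": 0},
  {"dp": [0, 0.16, -0.43], "twist": 0},
  {"dp": [0, 0.21, -0.41], "twist": 0},
  {"dp": [0, 0.26, -0.38], "twist": 0},
  {"dp": [0, 0, -0.5], "twist": 0},
  {"dp": [0, 0, -1], "twist": 0},
  {"dp": [0, -0.5, -0.5], "twist": 0},
  {"dp": [0, 0, 0], "twist": 0},
  {"dp": [0, 0, 0], "twist": 0},
])

```text
time_s: 22.35
ee_pos: [0.4751, 0.2571, 0.3013]
eef_rot: [-3.141, 0.0, 1.655]
force: [0.5, 0.5, -0.4]
grip_width: 0.0007
grip_force: 0.0
```

```bash
python3 lev.py
python3 - <<'E'
from go import *
im,d=shot('side','fin');u0,v0=map(int,proj('side',clip(0,0)))
cv2.imwrite('pics/finc.png',cv2.resize(im[v0-45:v0+45,u0-60:u0+60,::-1],(800,600),interpolation=cv2.INTER_CUBIC))
E
```

```text
t 22.35 p [0.4751 0.2571 0.3013] psi 1.6554 units [0.    0.497 1.976] twist 0.013 F [ 0.5  0.5 -0.4] w 0.0007 q [ 0.43  0.22  1.4  -0.    1.52  0.34]
side 42 [-0.14191345  0.14649723  0.21908845]
top 36 [-0.13764459  0.14695744  0.2195999 ]
```

View pics/finc.png

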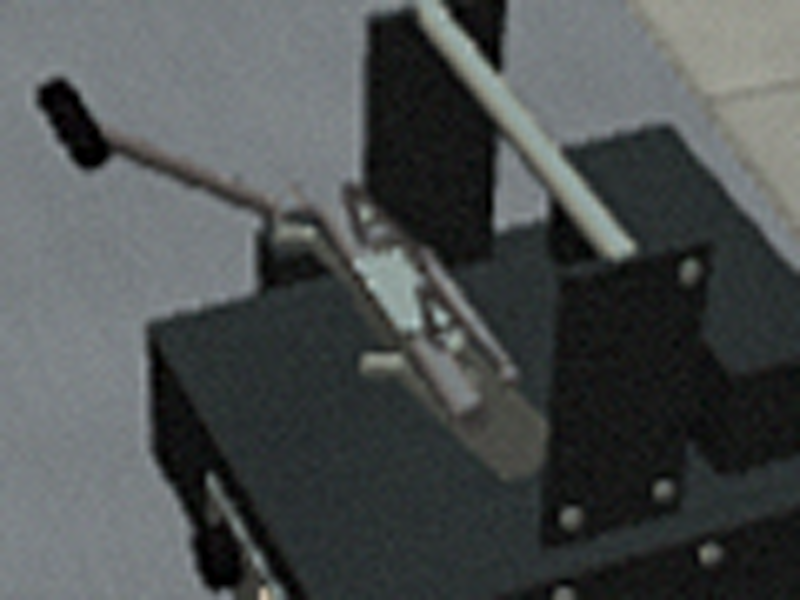

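The last picture shows the spindle seated in both forks (hub at about (395,290)) under the jaw, and the lever back up at (75,125).

```bash
python3 -c "
from station import ctrl
print(ctrl.hand_in())"
```

```text
the job is handed in; nothing more can be done
None
```

I handed the job in at about 22 s. The spindle is seated in both forks with the jaw shut, the lever has had four full strokes and is back up, and the arm is clear. The last picture and depth readings agree with this, but hand-in returned no verdict.

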